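# Eject a moulded soap bar and slide it onto the landing plate

### The job

Demould the amber soap bar: press the red ejector lever of its cavity all the way down so that the bar rises out of the mould, then slide it, without picking it up, across onto the blue landing plate until it lies flat and wholly on the plate. Finally push that empty ejector fully back down to the bottom of its cavity, which swings its lever up again, so the mould is ready for the next filling. Leave the white bar down in its cavity and do not disturb the jar or the bottle.

Things in the scene. Friction and masses are not known exactly. Their poses are not given: they have to be found in the camera images.
- mould: Fixed aluminium mould block, 210 (x) x 126 (y) x 70 mm high, origin at the centre of its underside on the table. Two open cavities, 64 (x) x 94 (y) mm, centred at x = -50 (near) and +50 mm (far), y = 0. The floor of each is a dark ejector plate, 62 x 92 mm, its top at z = 42 mm when down and 72 mm when fully up. Levers stick out on the -y side; the landing plate joins the +y side.
- landing (a point): Centre of the top of the blue landing plate, fixed to the mould: mould frame x = 0, y = 138, z = 68 mm. It spans x from -105 to 105 and y from 63 to 213 mm, has no rim, and beyond it is a drop to the table. The way from each cavity along +y onto it is free, with only a 2 mm step down.
- cavity_near (a point): Centre of the mouth of the near cavity, at the level of the block's top (z = 70 mm; mould frame x = -50 mm, y = 0).
- cavity_far (a point): Centre of the mouth of the far cavity, at the level of the block's top (z = 70 mm; mould frame x = +50 mm, y = 0).
- lever_near (a joint): Near cavity's ejector lever, rad: 0 = lever raised, ejector at the bottom; 0.5 = paddle fully down, ejector fully up (30 mm). Lever and ejector drive each other and stay where left. Needs about 5 to 7 N on the paddle, or 7 N down on the ejector plate. Pivot in the mould frame: x = -50, y = -70, z = 52 mm, axis along x; paddle 100 mm out.
- lever_far (a joint): Ejector lever of the far cavity, as lever_near; pivot at x = +50, y = -70, z = 52 mm.
- paddle_near (a point): Centre of the upper face of the near lever's red paddle (44 mm along x, 40 mm across, 8 mm thick), moving with it: in the mould frame y = -160, z = 96 mm when raised; y = -170, z = 48 mm when fully down.
- paddle_far (a point): The same for the far lever.
- bar_amber: Loose amber soap bar, 60 (x) x 90 (y) x 26 mm thick, 0.10 to 0.21 kg. Origin: centre of its underside. It starts lying in one of the two cavities on the lowered ejector, parallel to the mould, its top 2 mm below the block's top, with 2 mm of play all round.
- bar_white: Loose cream-white soap bar of the same size, in the other cavity; it stays there. Origin: centre of its underside.
- amber_jar: Bystander: amber glass jar with black cap, 64 mm across, 110 mm tall. Origin: centre of its underside.
- rollon: Bystander: slim pale green bottle with white cap, 44 mm across, 100 mm tall. Origin: centre of its underside.
There are look-alikes about, which are no part of the job. There is more than one size of the bar_white; the job needs the largest.

How it is judged (in metres and radians):
On the way, in this order (a step that is already met when the one before it is completed fails the run):
1. the amber bar has been raised by its ejector to the level of the mould's top, still over its cavity (z of bar_amber in the frame of mould above 0.068 m and y of bar_amber in the frame of mould between -0.02 and 0.02 m), for 0.1 s.
2. the amber bar lies flat and wholly on the landing plate (x of bar_amber in the frame of mould between -0.078 and 0.078 m and (y of bar_amber in the frame of mould between 0.105 and 0.171 m or (angle between the x axis of bar_amber and the y axis of mould, either way round below 0.3 rad and y of bar_amber in the frame of mould between 0.092 and 0.184 m)) and z of bar_amber in the frame of mould between 0.063 and 0.0715 m and angle between bar_amber's own z axis and vertical below 0.06 rad), for 0.2 s.
At the end, for the whole second after the job is handed in: The amber bar rests flat (within 0.06 rad) on the landing plate, centre at mould y 105 to 171 mm (92 to 184 if turned crosswise), x within 78 mm of the middle; both levers are raised (below 0.06 rad), so both ejectors are down; the white bar lies down in its cavity (all of step 2 and linear speed of bar_amber below 0.02 m/s and value of joint each of lever_near, lever_far below 0.06 rad and z of bar_white in the frame of mould below 0.05 m and y of bar_white in the frame of mould between -0.02 and 0.02 m); the robot touches nothing.
It fails at once if the amber bar is picked up: its underside more than 20 mm above the mould's top (z of bar_amber in the frame of mould above 0.09 m).
It fails at once if the white bar is raised out of its cavity (more than 12 mm) (z of bar_white in the frame of mould above 0.054 m).
It fails at once if the jar or the bottle is moved by more than 30 mm (distance of any of amber_jar, rollon from where it was at the start of the episode above 0.03 m).
It also fails if it takes over 51 s, if anything falls off the work surface, if the arm or the gripper's body presses on something with over 40 N, if the wrist force passes 120 N, or if a joint passes its speed limit or range.

### The arm

A 6-joint arm with a two-finger parallel gripper is mounted at the origin on the work surface. World frame = base frame: x ahead of the robot, y to its left, z up, the work surface at z = 0. Lengths are in m, angles in degrees, forces in N, time in s.
With the tool pointing down it reaches from about 0.35 to 0.875 m from the base axis. Payload 4.2 kg.
Tool frame: the origin (TCP) lies between the finger pads; the fingertips stand 8 mm ahead of it and the grasp point (between the pads) lies 11 mm behind it; x points along the fingers, y is the direction in which the jaws open and shut, and the axes are right-handed (so a half turn about x gives the same grasp; the last joint's range is limited). The gripper opens to 87 mm and grips with 3 to 60 N. Pads are 19 mm wide; open, the fingers measure 117 mm over their backs; the gripper's body (75 mm by 190 mm) begins 51 mm behind the grasp point.
Start: joints at [85.004, 22.042, 0.453, 0, -68.411, -14.817], TCP at [0.212, 0.588, 0.231] pointing down, gripper open.
Joint ranges: [-179.83, 179.83], [-69.29, 118.12], [-61.27, 80.66], [-181.25, 117.63], [-171.15, -9.14], [-177.46, 177.46]. Speed limits (degrees/s): [159.86, 159.86, 180, 180, 180, 180].

### API

Orientations are given as a 3x3 rotation matrix whose columns are the frame's x, y, z axes.
In Python, from station import r gives the robot as it stands. The module is installed in compiled form; this text tells all that it offers.
- The arm moves only by the tool move_arm, never from a script. Its argument "increments" is one flat list of numbers, 7 for each row, row after row: the turn, a rotation vector about the tool's x, y, z in degrees, then the shift along the tool's x, y, z in m, then the finger opening in m, from 0 to 0.087. A call has 1 to 12 rows; each row is the pose to reach, as a shift and turn from the pose commanded when the call began, along the tool's axes at that moment; what a row does not reach only later rows make up. A row lasts 1/12 s, in which the tool goes at most 41.7 mm and 7.16 degrees, less where a joint would pass 70% of its speed; a pose out of reach is approached as far as the arm can. A call with a gripper value outside its range is refused whole. The fingers move at their own pace and stop on an object; the grip force is fixed at half the most. Time passes only in rows, so rows that repeat a pose let the fingers close. It gives the time, the measured TCP pose, the force and the opening at its end, in the units of the state.
- r.sense(): the state, without advancing time (a new reading comes with each control period).
- r.capture(name): name is "side" or "top" or "wrist"; returns the picture (384x512x3 uint8, red, green, blue); there is no depth.
- r.calibration(name): a dict with "fx", "fy", "cx", "cy" (pixels), "D" ([k1, k2, p1, p2, k3] as OpenCV has them; the pictures are not rectified), "rvec" (rotation vector, rad) and "tvec" (3), from world to camera coordinates, as OpenCV has them; the wrist camera has in their place "tool_from_camera" (4x4, takes a point from camera to tool coordinates, whose origin is the TCP and whose axes are the tool frame's). Camera axes: x right, y down, z forward; pixel columns grow to the right and rows downward; lengths in m; the calibration is good to about 2 mm. A picture is of the moment at which its call begins: read the wrist's pose just before it. calibration takes no time and is no camera call.
- r.finish_job(): hands the job in, once; it reports no verdict.
The state is a dict: "time_s": time; "joints": joint angles; "joint_velocities": joint speeds; "effort": joint torques, N m; "tcp_pos": TCP position; "ee_rot": TCP orientation; "wrist_force": force on the tool from outside, world axes, zero at the start; "moment": the same for the moment, N m; "gripper_width": opening from 0.0 (shut) to 1.0 (fully open).
Only numpy, scipy, OpenCV 4.12 (cv2) and the standard library are available. Lean on these libraries where they do the work, as an engineer would, in place of code of your own. Each camera call takes 0.05 s, during which the arm holds its last target.

## Working session

There is one attempt and no reset: what is moved stays moved. The work goes in short steps, Python scripts to look and compute and a tool call to move; the robot and the scene stay as the last step left them, time stands still between calls to the robot, and variables do not carry over. Pictures are saved under pics/ and viewed, and the job is handed in when it is done.

Besides the shell and the picture viewer there is one more tool, called after ">>>" as a command line: name --argument value ..., lists and objects as JSON in quotes. move_arm: Moves the arm, as the interface text tells. Its arguments: {"type":"object","properties":{"increments":{"type":"array","items":{"type":"number"}}},"required":["increments"]}

```bash
mkdir -p pics; python3 - <<'E'
from station import r
import cv2
s=r.sense();print(s)
for n in("side","top","wrist"):
    im=r.capture(n);cv2.imwrite(f"pics/{n}0.png",im[:,:,::-1]);c=r.calibration(n);print(n,c)
E
```

```text
{'time_s': 0.0, 'joints': array([ 8.50028074e+01,  2.20921225e+01,  3.79521960e-01, -3.09865329e-02,
       -6.84104244e+01, -1.48138904e+01]), 'joint_velocities': array([ 0.06281332, -0.00936621,  0.06697211, -0.02631354, -0.08572056,
       -0.13903458]), 'effort': array([ 4.58476952e-04, -3.90662313e+01,  1.87399185e+01,  4.21986938e+00,
        1.09491797e-02, -1.85450344e-04]), 'tcp_pos': array([0.21162586, 0.58745699, 0.22943831]), 'ee_rot': array([[-6.87994332e-04, -3.39106875e-01, -9.40747604e-01],
       [-2.09517315e-03, -9.40745273e-01,  3.39107567e-01],
       [-9.99997568e-01,  2.20433321e-03, -6.32602054e-05]]), 'wrist_force': array([-0.32041056, -0.06769182, -0.00228502]), 'moment': array([-0.00724391, -0.01859703, -0.02171233]), 'gripper_width': 0.9968615325720229}
side {'fx': 451.9870791500601, 'fy': 451.9870791500601, 'cx': 248.34380683313503, 'cy': 195.81400392208266, 'D': array([-0.06667009,  0.        ,  0.        ,  0.        ,  0.        ]), 'rvec': array([ 0.13708157, -2.77609725,  1.33210432]), 'tvec': array([0.58527021, 0.1093694 , 1.09182806])}
top {'fx': 400.1779075270855, 'fy': 400.1779075270855, 'cx': 247.86638374338526, 'cy': 188.54084062092198, 'D': array([-0.05546194,  0.        ,  0.        ,  0.        ,  0.        ]), 'rvec': array([ 2.12704406, -2.15894383,  0.20590792]), 'tvec': array([-0.01836392,  0.57967807,  1.2579249 ])}
wrist {'fx': 320.3159441182976, 'fy': 320.3159441182976, 'cx': 259.99320717889213, 'cy': 191.17158385605396, 'D': array([-0.0042924,  0.       ,  0.       ,  0.       ,  0.       ]), 'tool_from_camera': array([[ 8.76573952e-04, -2.94055111e-01,  9.55788064e-01,
        -1.54843480e-01],
       [ 9.99999539e-01,  6.33358466e-04, -7.22263940e-04,
         4.12035383e-04],
       [-3.92971059e-04,  9.55788256e-01,  2.94055531e-01,
        -8.15226096e-02],
       [ 0.00000000e+00,  0.00000000e+00,  0.00000000e+00,
         1.00000000e+00]])}
```

View pics/top0.png

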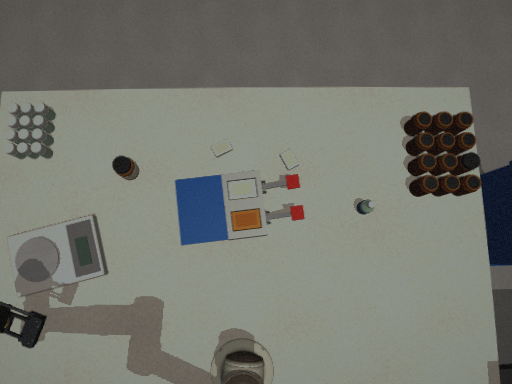

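View pics/side0.png

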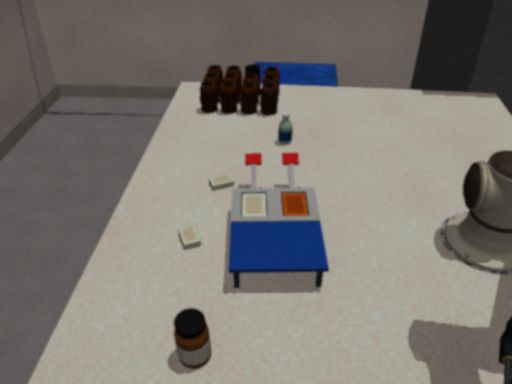

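View pics/wrist0.png

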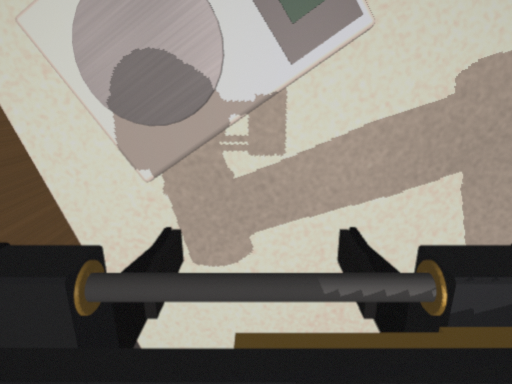

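The top view shows the mould at about (222,208): the amber bar is in the near cavity (246,219) and the white bar in the far one (242,188). The near lever's paddle is at (297,212) and the far one at (292,181). The look-alikes are small white bars at (222,148) and (289,159), and jar groups on the right. The bystander jar is at (125,167) and the bottle at (365,206). Next I'll take a close crop to get corners.

```bash
python3 - <<'E'
import cv2
im=cv2.imread('pics/top0.png')[160:260,165:315];cv2.imwrite('pics/topc.png',cv2.resize(im,None,fx=5.3,fy=5.3,interpolation=cv2.INTER_CUBIC))
im=cv2.imread('pics/side0.png')[145:295,215:345];cv2.imwrite('pics/sidec.png',cv2.resize(im,None,fx=4,fy=4,interpolation=cv2.INTER_CUBIC))
E
```

```text
(no output)
```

View pics/topc.png

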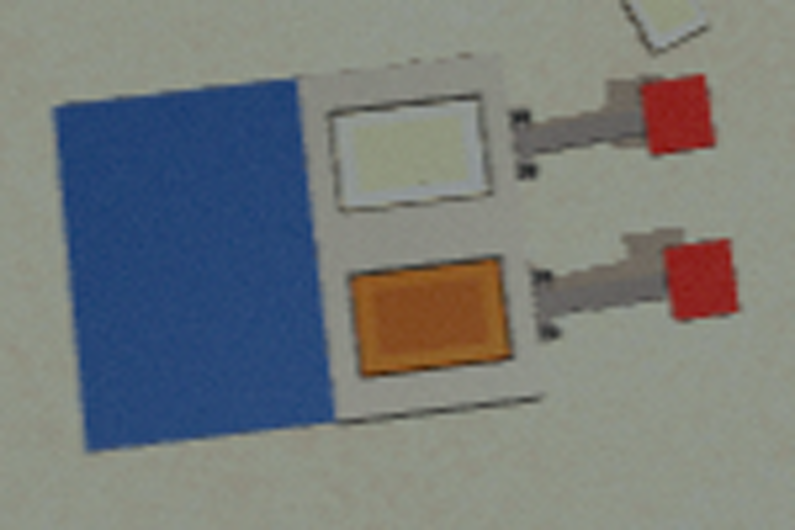

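View pics/sidec.png

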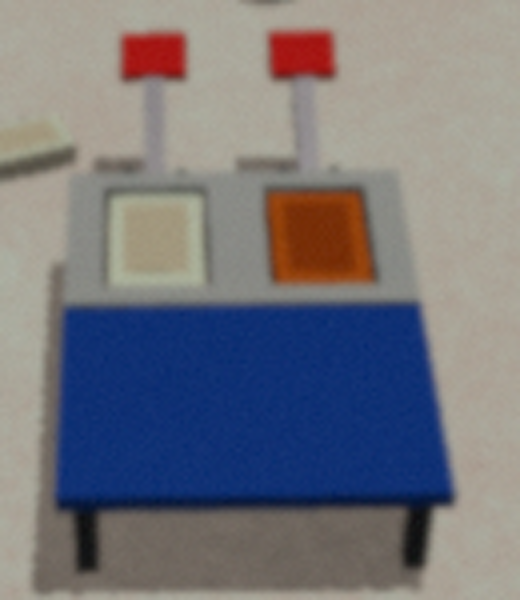

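```bash
cat > h.py <<'E'
import numpy as np,cv2
from station import r
from scipy.optimize import least_squares
def proj(n,P):
    c=r.calibration(n);K=np.array([[c['fx'],0,c['cx']],[0,c['fy'],c['cy']],[0,0,1]])
    return cv2.projectPoints(np.array(P,float).reshape(-1,3),c['rvec'],c['tvec'],K,c['D'])[0].reshape(-1,2)
def M2W(p,P):
    x,y,a=p[:3];P=np.array(P,float);c,s=np.cos(a),np.sin(a)
    return np.stack([x+c*P[:,0]-s*P[:,1],y+s*P[:,0]+c*P[:,1],P[:,2]],1)
E
python3 - <<'E'
from h import *
P=np.array([[105,213,68],[-105,213,68],[105,63,69],[-105,63,69],[-105,-63,70],[-50,-160,96],[50,-160,96],[105,-63,70]])/1000
T=(np.array([[54,105],[86,451],[298,78],[333,421],[541,397],[701,279],[678,114],[500,55]])+.5)/5.3+[165,160]-.5
S=(np.array([[58,497],[452,495],[65,305],[420,303],[400,170],[301,54],[154,56],[70,172]])+.5)/4+[215,145]-.5
def f(p,full=False):
    W=M2W(p,P);return np.concatenate([proj('top',W)-T,proj('side',W)-S]).ravel()
for loss in('linear',):
    q=least_squares(f,[.45,0,0]);print(q.x,np.degrees(q.x[2]));print(q.fun.reshape(-1,2).round(1))
for n,Q in(('top',T),('side',S)):
    g=lambda p:(proj(n,M2W(p,P))-Q).ravel()
    print(n,least_squares(g,q.x).x)
p=q.x;np.save('p.npy',p)
print(M2W(p,[[-.05,-.16,.096],[-.05,-.17,.048],[-.05,0,.07],[-.05,.138,.068],[0,.138,.068]]).round(4))
E
```

```text
[ 0.52579967 -0.01294651  0.10320054] 5.912955565184137
[[-0.3  0.3]
 [-0.3  0.2]
 [-0.1  0. ]
 [ 0.5  0.2]
 [ 0.9 -0. ]
 [-0.2  0.5]
 [-0.3  0.4]
 [ 0.4 -0.1]
 [-1.2  0.6]
 [ 0.8  0.1]
 [-0.6  0.2]
 [ 0.3 -0.1]
 [-0.6 -0.1]
 [ 0.4 -0.5]
 [-0.  -0.6]
 [-0.2  0.3]]
top [ 0.52641993 -0.01267743  0.1024545 ]
side [ 0.5254631  -0.01326954  0.10337552]
[[ 0.4925 -0.1772  0.096 ]
 [ 0.4936 -0.1872  0.048 ]
 [ 0.4761 -0.0181  0.07  ]
 [ 0.4618  0.1192  0.068 ]
 [ 0.5116  0.1243  0.068 ]]
```

>>> move_arm --increments '[64,0,0,0.04,0.626,-0.524,0,64,0,0,0.04,0.626,-0.524,0,64,0,0,0.04,0.626,-0.524,0,64,0,0,0.04,0.626,-0.524,0,64,0,0,0.04,0.626,-0.524,0,64,0,0,0.04,0.626,-0.524,0,64,0,0,0.04,0.626,-0.524,0,64,0,0,0.04,0.626,-0.524,0,64,0,0,0.04,0.626,-0.524,0,64,0,0,0.04,0.626,-0.524,0,64,0,0,0.04,0.626,-0.524,0,64,0,0,0.04,0.626,-0.524,0]'

```text
time_s: 1.15
tcp_pos: [0.3835, 0.1171, 0.2062]
ee_rot: [[0.001, -0.994, -0.109], [0.001, -0.109, 0.994], [-1.0, -0.001, 0.0]]
wrist_force: [2.0, 0.3, 0.5]
gripper_width: 0.174
```

```bash
cat >> h.py <<'E'
from scipy.spatial.transform import Rotation as R
def delta(m,p=None):
    """m: target TCP in mould coords; tool x down, z=mould +y"""
    p=np.load('p.npy') if p is None else p
    s=r.sense();Rc=s['ee_rot'];w=M2W(p,[m])[0]
    c,sn=np.cos(p[2]),np.sin(p[2]);Rt=np.array([[0,-c,-sn],[0,-sn,c],[-1,0,0]])
    print('t',s['time_s'],'pos mould',(np.array([[c,sn,0],[-sn,c,0],[0,0,1]])@(s['tcp_pos']-[p[0],p[1],0])).round(4),'F',s['wrist_force'].round(1))
    print('rot',R.from_matrix(Rc.T@Rt).as_rotvec(degrees=True).round(2),'shift',(Rc.T@(w-s['tcp_pos'])).round(4))
E
python3 -c "
from h import *
delta([-.05,-.165,.16])"
```

```text
t 1.15 pos mould [-0.1281  0.144   0.2062] F [2.  0.3 0.5]
rot [0.32 0.03 0.03] shift [ 0.0461 -0.0763 -0.3094]
```

>>> move_arm --increments '[0.3,0,0,0.046,-0.076,-0.309,0,0.3,0,0,0.046,-0.076,-0.309,0,0.3,0,0,0.046,-0.076,-0.309,0,0.3,0,0,0.046,-0.076,-0.309,0,0.3,0,0,0.046,-0.076,-0.309,0,0.3,0,0,0.046,-0.076,-0.309,0,0.3,0,0,0.046,-0.076,-0.309,0,0.3,0,0,0.046,-0.076,-0.309,0,0.3,0,0,0.046,-0.076,-0.309,0,0.3,0,0,0.046,-0.076,-0.309,0,0.3,0,0,0.046,-0.076,-0.309,0,0.3,0,0,0.046,-0.076,-0.309,0]'

```text
time_s: 2.15
tcp_pos: [0.4921, -0.1791, 0.1602]
ee_rot: [[-0.0, -0.995, -0.104], [0.0, -0.104, 0.995], [-1.0, -0.0, 0.0]]
wrist_force: [-0.1, -0.3, 0.2]
gripper_width: 0.009
```

```bash
python3 -c "
from h import *
delta([-.05,-.165,.115])
a=r.capture('wrist');b=r.capture('top')
cv2.imwrite('pics/w1.png',a[:,:,::-1]);cv2.imwrite('pics/t1.png',cv2.resize(b[140:280,150:330],None,fx=4,fy=4)[:,:,::-1])"
```

```text
t 2.15 pos mould [-0.0506 -0.1618  0.1602] F [-0.1 -0.3  0.2]
rot [0.04 0.01 0.  ] shift [ 0.0452 -0.0006 -0.0032]
```

View pics/w1.png

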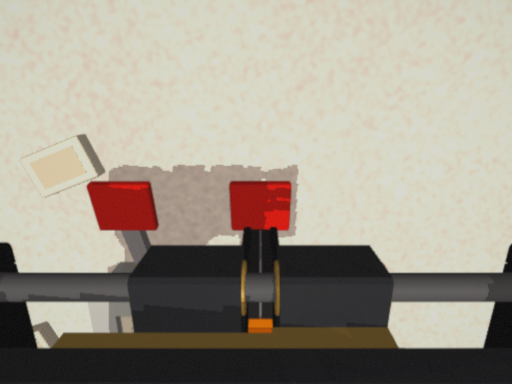

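View pics/t1.png

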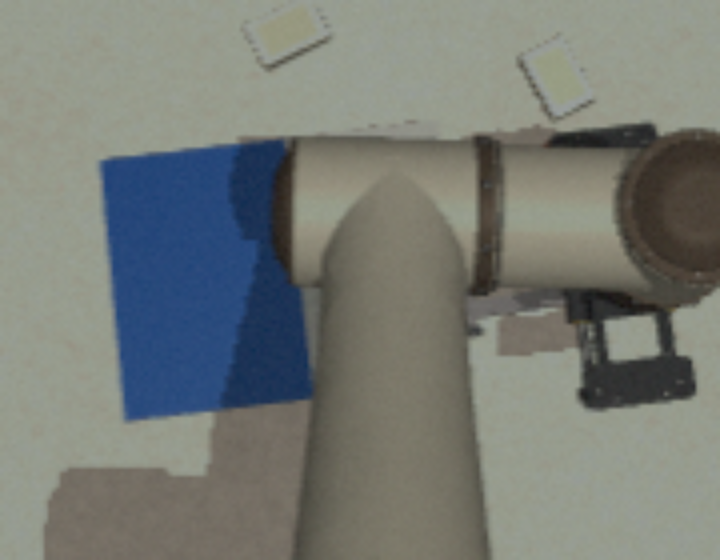

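```bash
cat >> h.py <<'E'
def pw(P,s):
    c=r.calibration('wrist');T=np.eye(4);T[:3,:3]=s['ee_rot'];T[:3,3]=s['tcp_pos'];T=np.linalg.inv(T@c['tool_from_camera'])
    K=np.array([[c['fx'],0,c['cx']],[0,c['fy'],c['cy']],[0,0,1]])
    return cv2.projectPoints(np.array(P,float).reshape(-1,3),cv2.Rodrigues(T[:3,:3])[0],T[:3,3],K,c['D'])[0].reshape(-1,2)
E
python3 -c "
from h import *
p=np.load('p.npy')
print(pw(M2W(p,[[-.05,-.16,.096],[.05,-.16,.096],[-.05,-.165,.16]]),r.sense()))"
```

```text
[[259.81542139 211.52223237]
 [123.36266651 211.13647074]
 [259.42183004 245.34357882]]
```

>>> move_arm --increments '[0,0,0,0.02,0,-0.004,0,0,0,0,0.04,0,-0.005,0,0,0,0,0.048,0,-0.005,0,0,0,0,0.052,0,-0.005,0,0,0,0,0.056,0,-0.005,0,0,0,0,0.06,0,-0.005,0,0,0,0,0.064,0,-0.005,0,0,0,0,0.068,0,-0.005,0,0,0,0,0.072,0,-0.005,0,0,0,0,0.075,0,-0.005,0,0,0,0,0.075,0,-0.005,0]'

```text
time_s: 3.17
tcp_pos: [0.495, -0.1857, 0.0871]
ee_rot: [[0.005, -0.995, -0.104], [-0.002, -0.104, 0.995], [-1.0, -0.005, -0.003]]
wrist_force: [1.0, -2.2, 3.7]
gripper_width: 0.012
```

```bash
python3 -c "
from h import *
delta([-.05,-.168,.056])"
```

```text
t 3.1667 pos mould [-0.0484 -0.1687  0.0871] F [ 1.  -2.2  3.7]
rot [ 0.07 -0.15  0.26] shift [0.0311 0.0017 0.0007]
```

>>> move_arm --increments '[0,0,0,0.004,0,0,0,0,0,0,0.008,0,0,0,0,0,0,0.012,0,0,0,0,0,0,0.016,0,0,0,0,0,0,0.02,0,0,0,0,0,0,0.024,0,0,0,0,0,0,0.027,0,0,0,0,0,0,0.029,0,0,0,0,0,0,0.03,0,0,0,0,0,0,0.03,0,0,0]'

```text
time_s: 4.0
tcp_pos: [0.4959, -0.1867, 0.0591]
ee_rot: [[0.006, -0.994, -0.105], [-0.004, -0.105, 0.994], [-1.0, -0.006, -0.004]]
wrist_force: [-2.7, -7.9, 15.4]
gripper_width: 0.003
```

```bash
python3 -c "
from h import *
delta([-.05,-.168,.054])
a=r.capture('side');
cv2.imwrite('pics/s2.png',cv2.resize(a[120:300,180:400],None,fx=3.5,fy=3.5)[:,:,::-1])"
```

```text
t 4.0 pos mould [-0.0476 -0.1698  0.0591] F [-2.7 -7.9 15.4]
rot [ 0.14 -0.25  0.34] shift [0.005  0.0024 0.0018]
```

View pics/s2.png

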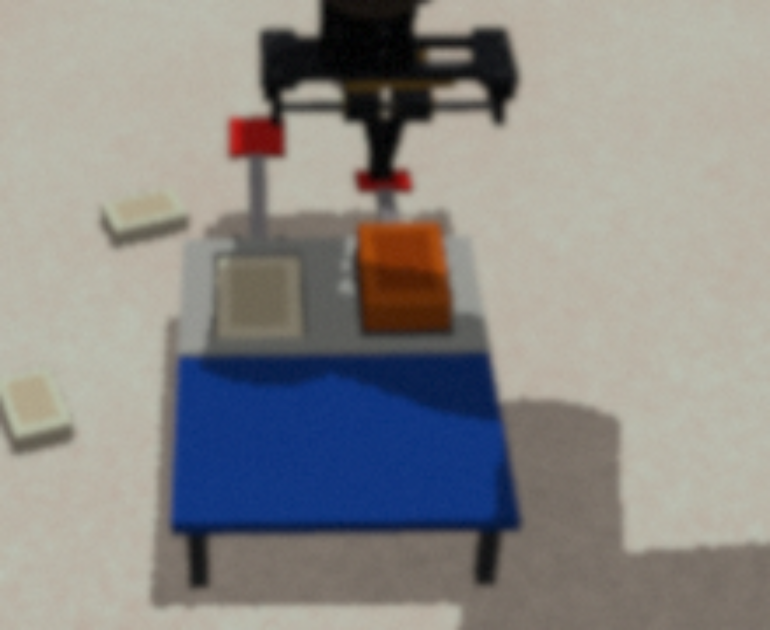

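>>> move_arm --increments '[0,0,0,0.001,0,0,0,0,0,0,0.002,0,0,0,0,0,0,0.003,0,0,0,0,0,0,0.003,0,0,0,0,0,0,0.003,0,0,0]'

```text
time_s: 4.47
tcp_pos: [0.4961, -0.1868, 0.0586]
ee_rot: [[0.007, -0.994, -0.106], [-0.004, -0.107, 0.994], [-1.0, -0.007, -0.005]]
wrist_force: [-7.5, -4.6, 30.8]
gripper_width: 0.006
```

```bash
python3 -c "
from h import *
delta([-.05,-.168,.054])"
```

```text
t 4.4667 pos mould [-0.0475 -0.1699  0.0586] F [-7.5 -4.6 30.8]
rot [ 0.2  -0.3   0.39] shift [0.0046 0.0025 0.0019]
```

>>> move_arm --increments '[0,0,0,-0.03,0,0,0,0,0,0,-0.07,0.002,0.002,0,0,-0.2,0.3,-0.08,0.002,0.04,0.03,0,-0.2,0.3,-0.08,0.002,0.075,0.03,0,-0.2,0.3,-0.08,0.002,0.09,0.03,0,-0.2,0.3,-0.08,0.002,0.09,0.03,0,-0.2,0.3,-0.08,0.002,0.09,0.03,0,-0.2,0.3,-0.08,0.002,0.09,0.03]'

```text
time_s: 5.13
tcp_pos: [0.482, -0.0956, 0.1323]
ee_rot: [[-0.005, -0.995, -0.103], [0.003, -0.103, 0.995], [-1.0, 0.005, 0.004]]
wrist_force: [-0.1, 1.1, -0.3]
gripper_width: 0.318
```

```bash
python3 -c "
from h import *
delta([-.05,-.072,.088])
print(r.sense()['gripper_width'])
a=r.capture('side');b=r.capture('wrist')
cv2.imwrite('pics/w3.png',b[:,:,::-1])
cv2.imwrite('pics/s3.png',cv2.resize(a[120:300,180:400],None,fx=3.5,fy=3.5)[:,:,::-1])"
```

```text
t 5.1333 pos mould [-0.0521 -0.0777  0.1323] F [-0.1  1.1 -0.3]
rot [-0.    0.2  -0.27] shift [ 0.0443 -0.0023  0.0056]
0.3180252028377586
```

View pics/s3.png

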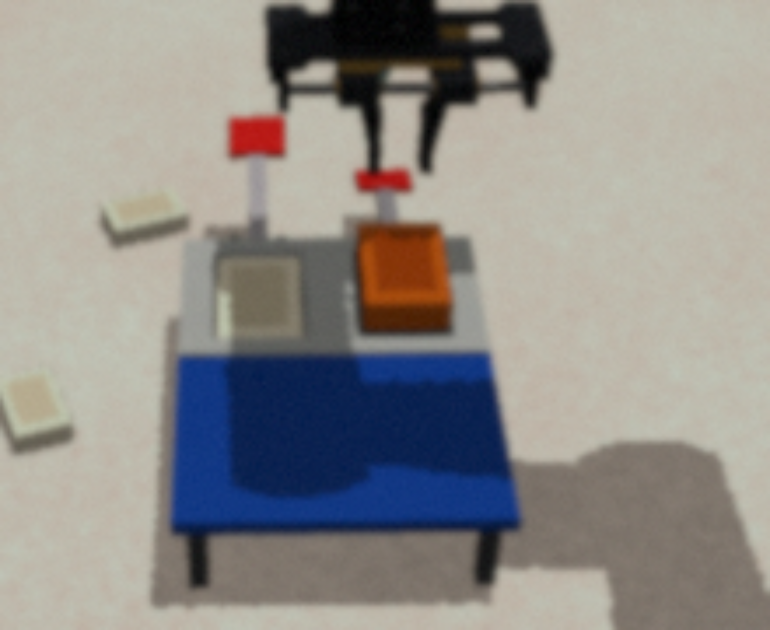

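View pics/w3.png

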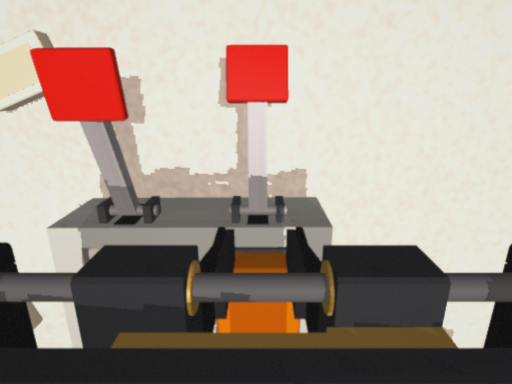

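```bash
python3 -c "
from h import *
p=np.load('p.npy')
for z in (72,68): print((proj('side',M2W(p,np.array([[-80,45,z+26],[-20,45,z+26],[-20,-45,z+26],[-80,-45,z+26]])/1e3))-[180,120])*3.5)
s=r.sense();print(pw(M2W(p,[[-.05,-.045,.098],[-.05,-.045,.072],[-.02,-.045,.098],[-.08,-.045,.098]]),s))
"
```

```text
[[452.65153909 300.67705236]
 [362.64286539 301.58778576]
 [355.27238251 220.16374879]
 [439.66732278 219.31967636]]
[[452.23506402 305.26701341]
 [362.43976627 306.17621893]
 [355.10056363 224.64669352]
 [439.30945927 223.80397157]]
[[256.47689934 271.858677  ]
 [256.72551195 253.08760517]
 [211.66857325 271.97104356]
 [301.25115968 271.73284451]]
```

```bash
python3 -c "
from h import *
p=np.load('p.npy')
s=r.sense()
for a in (.5,.47,.44,0):
  t=np.arctan2(48-52,-100)
  # paddle centre circle: raised y-160 z96 ; down -170 z48
  v=np.array([-100,-4.]);d=(.5-a);c,sn=np.cos(-d),np.sin(-d)
  y=-70+c*v[0]-sn*v[1];z=52+sn*v[0]+c*v[1]
  Q=M2W(p,[[-.05,y/1e3,z/1e3]]);print(a,y,z,pw(Q,s),(proj('side',Q)-[180,120])*3.5)
print(pw(M2W(p,[[.05,-.16,.096]]),s))
"
```

```text
0.5 -170.0 48.0 [[256.22179593  76.95017904]] [[382.56860935 175.06299575]]
0.47 -170.07498537570874 51.001349885253624 [[256.18702504  76.65730107]] [[382.71774675 171.91285236]]
0.44 -170.0599100194382 54.00359848820364 [[256.15192832  76.49622829]] [[382.87510356 168.81856998]]
0 -159.67595834345408 96.43222361285882 [[255.62787532  92.72369287]] [[386.0674003  131.43236051]]
[[79.63467119 92.44759192]]
```

>>> move_arm --increments '[0,0.2,-0.3,0.02,-0.002,0,0.03,0,0.2,-0.3,0.044,-0.002,0,0.03,0,0.2,-0.3,0.044,-0.002,0.006,0.03,0,0.2,-0.3,0.044,-0.002,0.012,0.03,0,0.2,-0.3,0.044,-0.002,0.018,0.03,0,0.2,-0.3,0.044,-0.002,0.024,0.03,0,0.2,-0.3,0.044,-0.002,0.03,0.03,0,0.2,-0.3,0.044,-0.002,0.035,0.03,0,0.2,-0.3,0.044,-0.002,0.035,0.03]'

```text
time_s: 5.98
tcp_pos: [0.4803, -0.0594, 0.089]
ee_rot: [[0.002, -0.995, -0.104], [0.0, -0.104, 0.995], [-1.0, -0.002, 0.0]]
wrist_force: [1.0, -0.2, -1.0]
gripper_width: 0.34
```

```bash
python3 -c "
from h import *
delta([-.05,.07,.088])
a=r.capture('side')
cv2.imwrite('pics/s4.png',cv2.resize(a[120:300,180:400],None,fx=3.5,fy=3.5)[:,:,::-1])"
```

```text
t 5.9833 pos mould [-0.05   -0.0415  0.089 ] F [ 1.  -0.2 -1. ]
rot [0.05 0.01 0.1 ] shift [ 1.000e-03 -1.000e-04  1.115e-01]
```

View pics/s4.png

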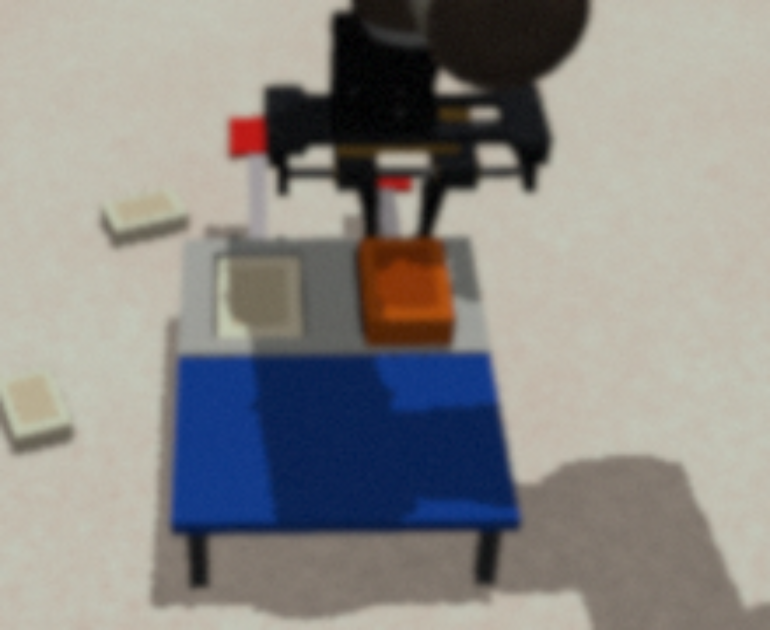

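>>> move_arm --increments '[0,0,0,0.001,0,0.006,0.03,0,0,0,0.001,0,0.012,0.03,0,0,0,0.001,0,0.018,0.03,0,0,0,0.001,0,0.024,0.03,0,0,0,0.001,0,0.03,0.03,0,0,0,0.001,0,0.036,0.03,0,0,0,0.001,0,0.042,0.03,0,0,0,0.001,0,0.048,0.03,0,0,0,0.001,0,0.054,0.03,0,0,0,0.001,0,0.06,0.03,0,0,0,0.001,0,0.065,0.03,0,0,0,0.001,0,0.07,0.03]'

```text
time_s: 7.03
tcp_pos: [0.4723, 0.0099, 0.0868]
ee_rot: [[-0.001, -0.995, -0.103], [0.0, -0.103, 0.995], [-1.0, 0.001, 0.0]]
wrist_force: [0.1, -0.3, -1.5]
gripper_width: 0.345
```

```bash
python3 -c "
from h import *
delta([-.05,.084,.086])
a=r.capture('side')
cv2.imwrite('pics/s5.png',cv2.resize(a[120:300,180:400],None,fx=3.5,fy=3.5)[:,:,::-1])"
```

```text
t 7.0333 pos mould [-0.0509  0.0282  0.0868] F [ 0.1 -0.3 -1.5]
rot [-0.03  0.01 -0.05] shift [ 0.0008 -0.0009  0.0558]
```

View pics/s5.png

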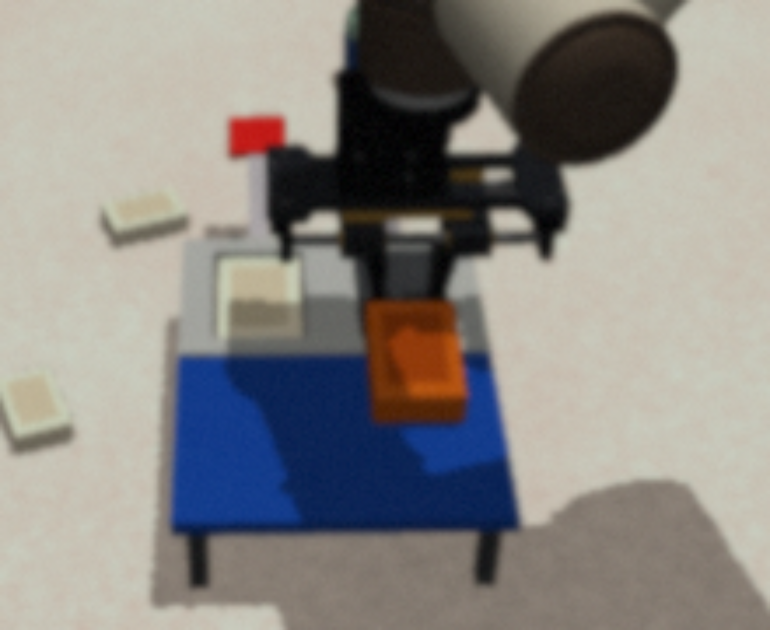

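The bar is sliding straight and its front edge, at about (418,420), is on the plate. I'll finish the slide, then lift and look.

>>> move_arm --increments '[0,0,0,0,0,0.006,0.03,0,0,0,0,0,0.012,0.03,0,0,0,0,0,0.018,0.03,0,0,0,0,0,0.024,0.03,0,0,0,0,0,0.03,0.03,0,0,0,0,0,0.036,0.03,0,0,0,0,0,0.042,0.03,0,0,0,0,0,0.047,0.03,0,0,0,0,0,0.051,0.03,0,0,0,0,0,0.054,0.03,0,0,0,0,0,0.056,0.03,0,0,0,0,0,0.056,0.03]'

```text
time_s: 8.08
tcp_pos: [0.4671, 0.0653, 0.0873]
ee_rot: [[0.0, -0.995, -0.103], [0.0, -0.103, 0.995], [-1.0, -0.001, 0.0]]
wrist_force: [0.8, 0.1, -0.6]
gripper_width: 0.344
```

```bash
python3 -c "
from h import *
delta([-.05,0,.12])
a=r.capture('side')
cv2.imwrite('pics/s6.png',cv2.resize(a[120:300,180:400],None,fx=3.5,fy=3.5)[:,:,::-1])
p=np.load('p.npy')
print((proj('side',M2W(p,np.array([[-80,183,94],[-20,183,94],[-20,93,94],[-80,93,94]])/1e3))-[180,120])*3.5)"
```

```text
t 8.0833 pos mould [-0.0503  0.0839  0.0873] F [ 0.8  0.1 -0.6]
rot [-0.    0.01  0.03] shift [-0.0327 -0.0003 -0.0839]
[[475.54580803 453.40010959]
 [375.67778383 454.4541367 ]
 [366.74623338 354.23836628]
 [459.81887912 353.28591077]]
```

View pics/s6.png

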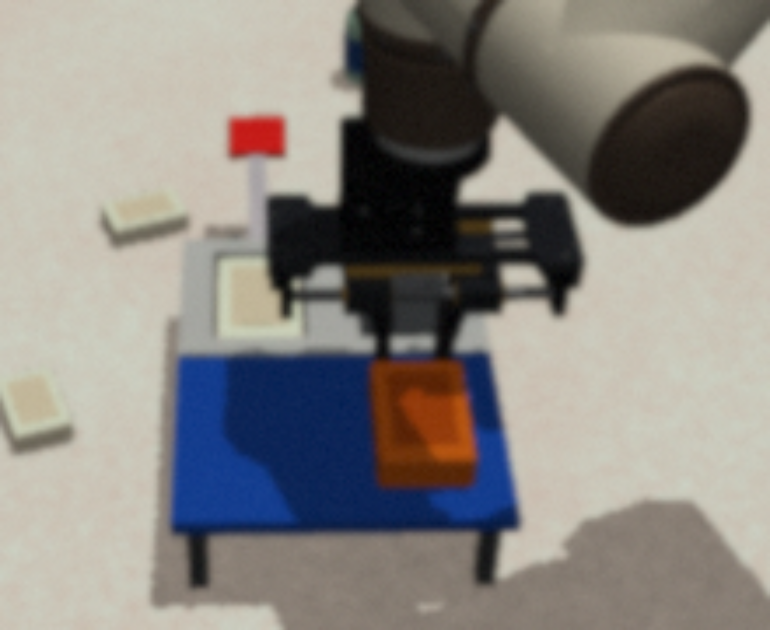

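>>> move_arm --increments '[0,0,0,0,0,-0.015,0.03,0,0,0,-0.03,0,-0.03,0,0,0,0,-0.033,0,-0.06,0,0,0,0,-0.033,0,-0.084,0,0,0,0,-0.033,0,-0.084,0,0,0,0,-0.033,0,-0.084,0,0,0,0,-0.02,0,-0.084,0,0,0,0,-0.008,0,-0.084,0,0,0,0,-0.002,0,-0.084,0,0,0,0,0.002,0,-0.084,0,0,0,0,0.006,0,-0.084,0,0,0,0,0.01,0,-0.084,0]'

```text
time_s: 9.13
tcp_pos: [0.4759, -0.0182, 0.0777]
ee_rot: [[0.0, -0.995, -0.104], [-0.0, -0.104, 0.995], [-1.0, -0.0, -0.0]]
wrist_force: [-2.7, 1.6, 9.5]
gripper_width: 0.01
```

```bash
python3 -c "
from h import *
delta([-.05,0,.050])
print(r.sense()['gripper_width'])"
```

```text
t 9.1333 pos mould [-0.0502 -0.0001  0.0777] F [-2.7  1.6  9.5]
rot [ 0.04 -0.01  0.01] shift [ 0.0277 -0.0002  0.0001]
0.0098675456420274
```

>>> move_arm --increments '[0,0,0,0.004,0,0,0,0,0,0,0.008,0,0,0,0,0,0,0.012,0,0,0,0,0,0,0.016,0,0,0,0,0,0,0.019,0,0,0,0,0,0,0.022,0,0,0,0,0,0,0.024,0,0,0,0,0,0,0.026,0,0,0,0,0,0,0.027,0,0,0,0,0,0,0.028,0,0,0,0,0,0,0.028,0,0,0]'

```text
time_s: 10.05
tcp_pos: [0.4758, -0.0182, 0.0504]
ee_rot: [[0.001, -0.995, -0.104], [0.0, -0.104, 0.995], [-1.0, -0.001, -0.0]]
wrist_force: [-2.6, 1.8, 8.0]
gripper_width: 0.004
```

```bash
python3 -c "
from h import *
delta([-.05,0,.050])
a=r.capture('side')
cv2.imwrite('pics/s7.png',cv2.resize(a[120:300,180:400],None,fx=3.5,fy=3.5)[:,:,::-1])"
```

```text
t 10.05 pos mould [-0.0502 -0.0001  0.0504] F [-2.6  1.8  8. ]
rot [ 0.03 -0.    0.03] shift [ 0.0004 -0.0002  0.0001]
```

View pics/s7.png

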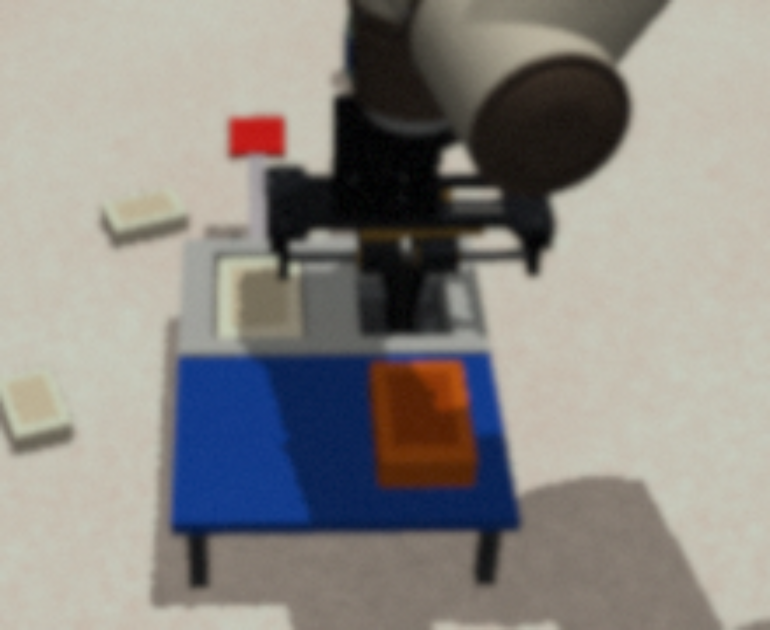

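Force is still at the 8 N sliding level, so I'll push on until it shows the bottom stop.

>>> move_arm --increments '[0,0,0,0.001,0,0,0,0,0,0,0.002,0,0,0,0,0,0,0.003,0,0,0,0,0,0,0.004,0,0,0,0,0,0,0.004,0,0,0]'

```text
time_s: 10.52
tcp_pos: [0.4759, -0.0182, 0.0501]
ee_rot: [[0.001, -0.994, -0.105], [-0.001, -0.105, 0.994], [-1.0, -0.001, -0.001]]
wrist_force: [-13.0, 4.0, 38.1]
gripper_width: 0.004
```

>>> move_arm --increments '[0,0,0,-0.005,0,0,0,0,0,0,-0.03,0,0,0,0,0,0,-0.06,0,0,0,0,0,0,-0.1,0,0,0,0,0,0,-0.14,0,0,0,0,0,0,-0.18,0,0,0,0,0,0,-0.2,0.03,0,0,0,0,0,-0.2,0.06,0,0,0,0,0,-0.2,0.09,0,0,0,0,0,-0.2,0.09,0,0,0,0,0,-0.2,0.09,0,0]'

```text
time_s: 11.43
tcp_pos: [0.3853, -0.0279, 0.246]
ee_rot: [[0.003, -0.995, -0.103], [0.001, -0.103, 0.995], [-1.0, -0.003, 0.001]]
wrist_force: [0.4, -0.1, 0.2]
gripper_width: 0.001
```

```bash
python3 -c "
from h import *
delta([-.05,0,.050])
a=r.capture('side');b=r.capture('wrist');t=r.capture('top')
cv2.imwrite('pics/w8.png',b[:,:,::-1]);cv2.imwrite('pics/t8.png',t[:,:,::-1])
cv2.imwrite('pics/s8.png',cv2.resize(a[120:300,180:400],None,fx=3.5,fy=3.5)[:,:,::-1])"
```

```text
t 11.4333 pos mould [-0.1413 -0.0004  0.246 ] F [ 0.4 -0.1  0.2]
rot [0.02 0.04 0.16] shift [ 0.1963 -0.0908  0.0002]
```

View pics/s8.png

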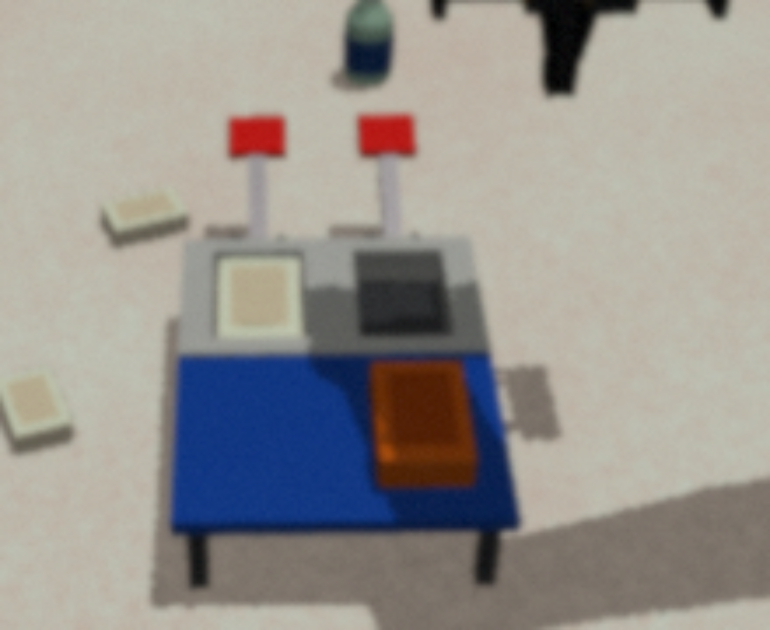

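View pics/w8.png

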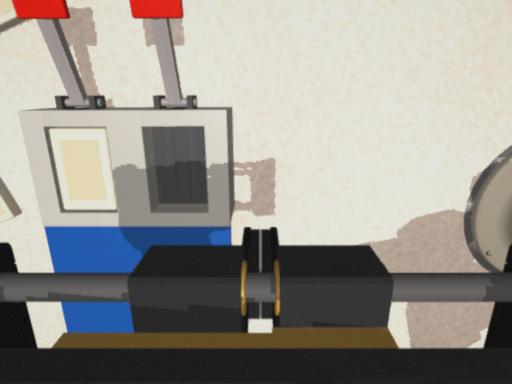

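View pics/t8.png

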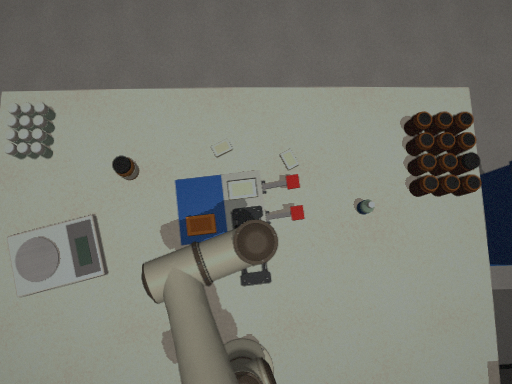

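Both paddles are level, near at crop (387,135) and far at (257,135). The near ejector is down and the amber bar lies flat on the plate at crop (423,420). The white bar is in place, the jar and bottle haven't moved, and the arm is clear.

```bash
python3 -c "
from station import r
print(r.finish_job())"
```

```text
the job is handed in; nothing more can be done
None
```

I demoulded the amber bar and handed the job in at about 11.6 s of the 51 s allowed; the hand-in reports no verdict.

- **Lever:** I pressed the near lever down until it hit a firm stop at about 31 N, and the bar rose out of its cavity.
- **Slide:** I pushed the bar along +y with two spread fingers, without gripping it, onto the blue plate.
- **Reset:** I pushed the empty ejector down to its bottom stop, reaching 38 N with no further travel, and then moved the arm clear.

**Last checks:**
- In the last pictures both levers are raised to the same height.
- The amber bar lies flat on the plate at about mould x = -50, y = 143 mm.
- The white bar is still down in its cavity, and the jar and bottle have not moved.
- The wrist force was about zero, so the robot was touching nothing.

**Disagreements:**
- The fingertip stopped at 50.6 mm on the lowered paddle, where 48 mm was expected.
- The side picture put the raised bar's underside at about 69–71 mm instead of 72 mm, close to the 68 mm that step 1 needs. The bar still slid freely over the block's edge.
- The bar lies about 5 mm further along +y than I aimed for, well inside the allowed 105–171 mm.

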